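Put away the mounts and the caliper at the microscope bench

TASK

Clear up after the microscope session: stand the two red specimen mounts in the red-floored tray and the two green ones in the green-floored tray, one to each bay, flat on the floor with the polished face still up, and lay the caliper face up in its cut-out in the blue foam tray so that it lies fully down in the pocket. Any order will do; set everything down gently rather than dropping it, and leave the objective lens and the bottle where they stand.

Things in the scene. Friction and masses are not known exactly. Their poses are not given: they have to be found in the camera images.
- red_round: Red round-sample mount: upright red resin disc, 30 mm across, 24 mm tall, about 45 g, with a polished round steel sample (silver disc, 14 mm) showing in its upper face. Origin at the centre of its underside, z up. Starts standing on the bench, polished face up, at any yaw.
- red_bar: Red bar-sample mount: upright red resin disc, 30 mm across, 24 mm tall, about 45 g, with a polished steel bar sample (silver strip, 22 x 6 mm) showing in its upper face. Origin at the centre of its underside, z up. Starts standing on the bench, polished face up, at any yaw.
- green_round: Green round-sample mount: upright green resin disc, 30 mm across, 24 mm tall, about 45 g, with a polished round brass sample (golden disc, 14 mm) showing in its upper face. Origin at the centre of its underside, z up. Starts standing on the bench, polished face up, at any yaw.
- green_bar: Green bar-sample mount: upright green resin disc, 30 mm across, 24 mm tall, about 45 g, with a polished brass bar sample (golden strip, 22 x 6 mm) showing in its upper face. Origin at the centre of its underside, z up. Starts standing on the bench, polished face up, at any yaw.
- caliper: Rigid caliper, face up, 130 g. Steel beam 150 mm long (its x, -75 to +75), 14 wide (y), 8 thick. Grey head with display, 38 x 24 x 10 mm thick, at x = +30 to +68; steel jaws, 8 thick, stick out from it to y = -42 at x = +45 to +70. Origin: middle of the beam, on its underside, z up; mass centre about 16 mm towards the head. Can be gripped across the beam (along y) at the origin.
- red_tray: Red specimen tray, fixed: white rim, red floor, 128 (its x) x 66 mm. A divider makes two bays 58 x 58 mm, centred at x = -31 and +31 mm, y = 0. Origin at the centre of its underside; bay floor 4 mm above it; rim and divider (4 mm thick) rise 8 mm above the floor. Fingertips kept 10 mm or more above a mount's underside clear the rim.
- green_tray: Green specimen tray, fixed: white rim, green floor, 128 (its x) x 66 mm. A divider makes two bays 58 x 58 mm, centred at x = -31 and +31 mm, y = 0. Origin at the centre of its underside; bay floor 4 mm above it; rim and divider (4 mm thick) rise 8 mm above the floor. Fingertips kept 10 mm or more above a mount's underside clear the rim.
- shadow_tray: Fixed tray, x -95 to +95, y -60 to +40 mm: yellow base 4 mm thick, blue foam 10 mm on it, cut to the caliper's outline with 6 mm spare (head and jaws at +x, jaws to -y; half round it does not fit). A finger gap, x -24 to +24 mm, open to the base, runs across in y. Origin on the underside: the caliper is home with its axes along the tray's and its origin 4 mm above this one.
- objective: Bystander: microscope objective lens standing upright, steel barrel with a yellow band, 32 mm in diameter, 50 mm tall, loose. Origin at the centre of its underside. Not to be moved.
- bottle: Bystander: small green bottle of lens cleaner with blue cap, 48 mm in diameter, 100 mm tall, loose. Origin at the centre of its underside. Not to be moved.

How it is judged:
At the end, for the whole second after the job is handed in: Each mount upright, face up, in its own bay of its colour's tray (within 16 mm of bay centre in x and y, 3 mm of the floor, 0.1 rad); caliper in its pocket (within 10 mm in x and y, 3.5 mm of the floor, flat within 0.08 rad, yaw within 0.16 rad); all at rest (under 0.02 m/s) (((x of red_round in the frame of red_tray between 0.015 and 0.047 m and y of red_round in the frame of red_tray between -0.016 and 0.016 m and x of red_bar in the frame of red_tray between -0.047 and -0.015 m and y of red_bar in the frame of red_tray between -0.016 and 0.016 m) or (x of red_round in the frame of red_tray between -0.047 and -0.015 m and y of red_round in the frame of red_tray between -0.016 and 0.016 m and x of red_bar in the frame of red_tray between 0.015 and 0.047 m and y of red_bar in the frame of red_tray between -0.016 and 0.016 m)) and z of each of red_round, red_bar in the frame of red_tray below 0.007 m and angle between each of red_round, red_bar, green_round, green_bar's own z axis and vertical below 0.1 rad and ((x of green_round in the frame of green_tray between 0.015 and 0.047 m and y of green_round in the frame of green_tray between -0.016 and 0.016 m and x of green_bar in the frame of green_tray between -0.047 and -0.015 m and y of green_bar in the frame of green_tray between -0.016 and 0.016 m) or (x of green_round in the frame of green_tray between -0.047 and -0.015 m and y of green_round in the frame of green_tray between -0.016 and 0.016 m and x of green_bar in the frame of green_tray between 0.015 and 0.047 m and y of green_bar in the frame of green_tray between -0.016 and 0.016 m)) and z of each of green_round, green_bar in the frame of green_tray below 0.007 m and x of caliper in the frame of shadow_tray between -0.01 and 0.01 m and y of caliper in the frame of shadow_tray between -0.01 and 0.01 m and z of caliper in the frame of shadow_tray below 0.0075 m and angle between caliper's own z axis and vertical below 0.08 rad and angle between the x axis of caliper and the x axis of shadow_tray, either way round below 0.16 rad and linear speed of each of red_round, red_bar, green_round, green_bar, caliper below 0.02 m/s); the robot touches nothing.
It fails at once if the objective lens is pushed more than 25 mm or tipped over (distance of objective from where it was at the start of the episode above 0.025 m or angle between objective's own z axis and vertical above 0.5 rad).
It fails at once if the bottle is pushed more than 25 mm or tipped over (distance of bottle from where it was at the start of the episode above 0.025 m or angle between bottle's own z axis and vertical above 0.5 rad).
It fails at once if a mount or the caliper is dropped (moves faster than 0.7 m/s, a fall of about 25 mm, with no finger touching it) ((linear speed of red_round above 0.7 m/s and contact force between red_round and the fingers below 0.05 N) or (linear speed of red_bar above 0.7 m/s and contact force between red_bar and the fingers below 0.05 N) or (linear speed of green_round above 0.7 m/s and contact force between green_round and the fingers below 0.05 N) or (linear speed of green_bar above 0.7 m/s and contact force between green_bar and the fingers below 0.05 N) or (linear speed of caliper above 0.7 m/s and contact force between caliper and the fingers below 0.05 N)).
It also fails if it takes over 125 s, if anything falls off the work surface, if the arm or the gripper's body presses on something with over 40 N, if the wrist force passes 120 N, or if a joint passes its speed limit or range.

ROBOT

A 7-joint arm with a two-finger parallel gripper is mounted at the origin on the work surface. World frame = base frame: x ahead of the robot, y to its left, z up, the work surface at z = 0. Lengths are in m, angles in rad, forces in N, time in s.
With the tool pointing down it reaches from about 0.425 to 1.025 m from the base axis. Payload 9.4 kg.
Tool frame: the origin (TCP) lies midway between the tips of the shut fingers; the grasp point (between the pads) lies 19 mm behind it; z points along the fingers, y is the line along which they close (so a half turn about z gives the same grasp; the last joint's range is limited). The gripper opens to 85 mm and grips with 20 to 120 N. Pads are 22 mm wide; open, the fingers measure 114 mm over their backs; the gripper's body (76 mm by 85 mm) begins 54 mm behind the grasp point. The pads swing forward as they close: fully open they stand 13 mm farther back than shut.
Start: joints at [1.129, 0.599, -0.003, 1.599, 0.002, 0.943, -0.08], TCP at [0.259, -0.677, 0.231] pointing down, gripper open.
Joint ranges: [-2.57, 2.57], [-0.35, 1.97], [-1.29, 1.29], [0.11, 2.56], [-1.05, 4.19], [0.11, 1.86], [-2.63, 2.63]. Speed limits (rad/s): [2.22, 2.22, 3.01, 3.01, 3.14, 3.14, 3.14].

INTERFACE

Orientations are given as a unit quaternion [x, y, z, w].
In Python, from station import env, imaging gives the robot as it stands.
- The arm moves only by the tool servo_tool, never from a script. Its argument "rows" is a list of rows, each a list of 3 entries, a list of its own where there are three numbers: the opening, from 0 (shut) to 1 (fully open), then the shift along the tool's x, y, z in a scale on which 1.0 is 0.5 m, then the turn, a rotation vector about the tool's x, y, z in fractions of the full range, 1 being pi/2 rad. In form: [[gripper, [tx, ty, tz], [ax, ay, az]], ...]. A call has 1 to 5 rows; each row is the pose to reach, as a shift and turn from the pose commanded when the call began, along the tool's axes at that moment; what a row does not reach only later rows make up. A row lasts 1/10 s, in which the tool goes at most 50 mm and 8.59 degrees, less where a joint would pass 70% of its speed; a pose out of reach is approached as far as the arm can. No shift or turn number may pass 1 either way. A call with a gripper value outside its range is refused whole. The fingers move at their own pace and stop on an object; the grip force is fixed at half the most. Time passes only in rows, so rows that repeat a pose let the fingers close. It gives the time, the measured TCP pose, the force, the opening and the grip force at its end, in the units of the state.
- env.sense(): the state, without advancing time (a new reading comes with each control period).
- imaging.get_image(name): name is "scene" or "top" or "wrist"; returns the picture (384x512x3 uint8, red, green, blue); there is no depth.
- imaging.camera_model(name): a dict with "fx", "fy", "cx", "cy" (pixels), "pose" (4x4, takes a point from camera to world coordinates). Camera axes: x right, y up, looking along -z (the intrinsics and any distortion apply to the point x, -y, -z); pixel columns grow to the right and rows downward; lengths in m; the calibration is good to about 2 mm. A picture is of the moment at which its call begins: read the wrist's pose just before it. camera_model takes no time and is no camera call; for the wrist camera it gives the pose at the moment of the call.
- env.job_done(): hands the job in; it is judged then, once.
The state is a dict: "time": time; "qpos": joint angles; "joint_velocities": joint speeds; "effort": joint torques, N m; "tcp_pos": TCP position; "tool_rot": TCP orientation; "ft_force": force on the tool from outside, world axes, zero at the start; "wrist_torque": the same for the moment, N m; "gripper_width": finger opening in m; "grip_force": force on a finger pad.
Only numpy, scipy, OpenCV 4.12 (cv2) and the standard library are available. Lean on these libraries where they do the work, as an engineer would, in place of code of your own. Each camera call takes 0.05 s, during which the arm holds its last target. There are 200 camera calls.

## Working session

There is one attempt and no reset: what is moved stays moved. The work goes in short steps, Python scripts to look and compute and a tool call to move; the robot and the scene stay as the last step left them, time stands still between calls to the robot, and variables do not carry over. Pictures are saved under pics/ and viewed, at most 14 in all, crops included, and the job is handed in when it is done.

Besides the shell and the picture viewer there is one more tool, called after "Request:" in YAML: its name, and indented under it one key for each argument. servo_tool: Moves the arm, as the interface text tells. Its arguments: {"type":"object","properties":{"rows":{"type":"array","items":{"type":"array"}}},"required":["rows"]}

```bash
ls; mkdir -p pics
python3 - <<'E'
from station import env, imaging
import cv2
s=env.sense()
for k in('time','tcp_pos','tool_rot','ft_force','gripper_width','qpos'):print(k,s[k])
for n in('scene','top'):
    im=imaging.get_image(n); cv2.imwrite(f'pics/{n}0.png',im[:,:,::-1])
    m=imaging.camera_model(n);print(n,m)
m=imaging.camera_model('wrist');print(m)
E
```

```text
pics
time 0.0
tcp_pos [ 0.25843799 -0.6768565   0.23040822]
tool_rot [ 9.83407362e-01  1.81409318e-01 -2.10602176e-04 -7.58569376e-04]
ft_force [-0.37605311  0.84092232  0.7122769 ]
gripper_width 0.08520946423986356
qpos [ 1.12934252  0.60012552 -0.00255194  1.60015317  0.0017997   0.9428907
 -0.07978052]
scene {'fx': 435.5601233405534, 'fy': 435.5601233405534, 'cx': 264.0668545311146, 'cy': 179.40200926007904, 'pose': array([[ 0.69441815, -0.4059    ,  0.59416212,  1.31977978],
       [ 0.71956954,  0.38968348, -0.57477514, -0.78866496],
       [ 0.00176607,  0.82667525,  0.56267656,  0.78589079],
       [ 0.        ,  0.        ,  0.        ,  1.        ]])}
top {'fx': 361.5286514182847, 'fy': 361.5286514182847, 'cx': 251.4829634733443, 'cy': 193.1996527779005, 'pose': array([[ 0.00717132,  0.99475561, -0.10202863,  0.45141488],
       [-0.99994493,  0.00791552,  0.00689107, -0.0053869 ],
       [ 0.00766254,  0.1019736 ,  0.99475759,  1.06879486],
       [ 0.        ,  0.        ,  0.        ,  1.        ]])}
{'fx': 279.48138556381696, 'fy': 279.48138556381696, 'cx': 252.47184235739417, 'cy': 193.3393692321803, 'pose': array([[ 3.56993782e-01,  8.88947262e-01,  2.86928921e-01,
         3.31614837e-01],
       [-9.34106715e-01,  3.39830851e-01,  1.09360130e-01,
        -6.49415460e-01],
       [-2.91911222e-04, -3.07063118e-01,  9.51689107e-01,
         3.73740965e-01],
       [ 0.00000000e+00,  0.00000000e+00,  0.00000000e+00,
         1.00000000e+00]])}
```

View pics/scene0.png

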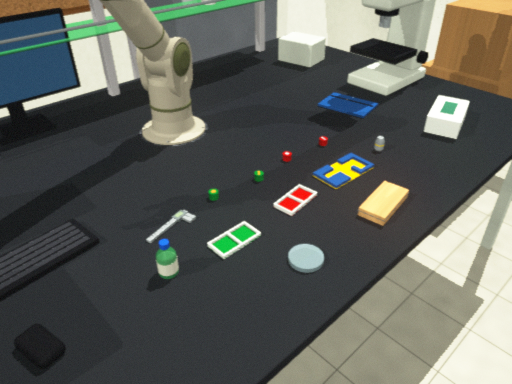

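View pics/top0.png

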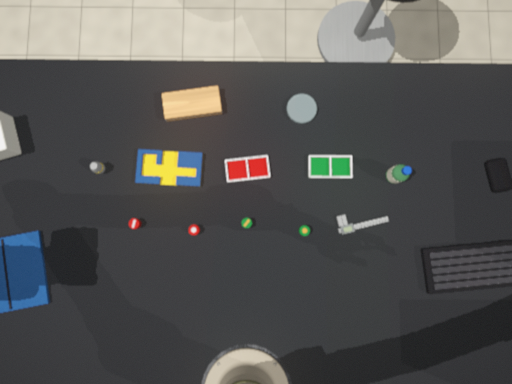

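The scene view shows two red mounts (323,141) and (287,156), two green mounts (259,176) and (213,194), and the caliper (172,225). It also shows the green tray (234,239), red tray (296,199), shadow tray (344,170), objective (379,144) and bottle (167,260).

In the top view the mounts are at (134,223), (194,230), (247,223) and (305,231), with the caliper's head at (347,229) and tail at (388,219). The trays are at (170,168), (247,168) and (330,167), the objective at (97,168) and the bottle at (400,173).

```bash
cat > h.py <<'E'
import cv2, numpy as np
from station import env, imaging
from scipy.spatial.transform import Rotation as R
def shot(n,name=None):
    m=imaging.camera_model(n); im=imaging.get_image(n)[:,:,::-1].copy()
    if name: cv2.imwrite(f'pics/{name}.png',im)
    return im,m
def ray(m,u,v):
    d=np.array([(u-m['cx'])/m['fx'],-(v-m['cy'])/m['fy'],-1.]); P=m['pose']
    d=P[:3,:3]@d; return P[:3,3],d/np.linalg.norm(d)
def plane(m,u,v,z):
    o,d=ray(m,u,v); return o+d*(z-o[2])/d[2]
def tri(rays):
    A=np.zeros((3,3));b=np.zeros(3)
    for o,d in rays:
        M=np.eye(3)-np.outer(d,d);A+=M;b+=M@o
    return np.linalg.solve(A,b)
def proj(m,p):
    P=m['pose'];c=P[:3,:3].T@(np.asarray(p)-P[:3,3]);return np.array([m['cx']+m['fx']*c[0]/-c[2],m['cy']-m['fy']*c[1]/-c[2]])
HSV=dict(red=[((0,120,60),(8,255,255)),((172,120,60),(180,255,255))],green=[((45,100,40),(80,255,255))],
 blue=[((100,120,40),(125,255,255))],yellow=[((22,130,110),(34,255,255))],grey=[((0,0,110),(180,60,255))])
def blobs(im,c,amin=15):
    h=cv2.cvtColor(im,cv2.COLOR_BGR2HSV); k=sum(cv2.inRange(h,np.array(a),np.array(b)) for a,b in HSV[c])
    cs=cv2.findContours(k,cv2.RETR_EXTERNAL,cv2.CHAIN_APPROX_NONE)[0]
    return sorted([q for q in cs if cv2.contourArea(q)>=amin],key=lambda q:q[:,0,0].mean())
def cen(q):
    return cv2.minAreaRect(q)[0]
def move(p,yaw,name=''):
    s=env.sense(); Rt=R.from_quat(s['tool_rot']); T=R.from_euler('z',yaw)*R.from_quat([1,0,0,0])
    d=Rt.inv().apply(np.array(p)-s['tcp_pos']); w=(Rt.inv()*T).as_rotvec()
    print(name,'shift',d.round(4),'turn',w.round(4))
def say():
    s=env.sense(); Rt=R.from_quat(s['tool_rot']).as_matrix()
    print('t',round(s['time'],2),'tcp',s['tcp_pos'].round(4),'yaw',round(np.arctan2(Rt[1,0],Rt[0,0]),4),'w',round(s['gripper_width'],4),'ft',s['ft_force'].round(1))
E
python3 - <<'E'
from h import *
top,mt=shot('top');sc,ms=shot('scene')
for c in('red','green','blue','yellow','grey'):
    for nm,im,m in(('top',top,mt),('scene',sc,ms)):
        for q in blobs(im,c):
            r=cv2.minAreaRect(q);u,v=r[0]
            p=plane(m,u,v,.012)
            if .25<p[0]<.95 and abs(p[1])<.6: print(c,nm,np.round(r[0],1),np.round(r[1],1),round(r[2]),cv2.contourArea(q),p.round(3))
a=cv2.resize(top[140:250,120:280],None,fx=4,fy=4,interpolation=cv2.INTER_CUBIC)
cv2.imwrite('pics/crop1.png',a)
E
```

```text
red top [134.5 223.5] [11. 13.] 90 108.0 [0.469 0.327 0.012]
red top [193.5 229.5] [11. 11.] 90 101.0 [0.452 0.155 0.012]
red top [236.7 169.3] [17.2 17.7] 84 273.5 [0.631 0.032 0.012]
red top [257.4 166.9] [17.1 17.7] 84 271.0 [ 0.638 -0.03   0.012]
red scene [286.5 156. ] [10.  9.] 90 83.5 [0.453 0.156 0.012]
red scene [288.9 203.2] [17.9 10.3] 27 137.5 [ 0.642 -0.032  0.012]
red scene [301.2 193.6] [18.4  9.5] 23 120.5 [0.635 0.03  0.012]
red scene [323. 141.] [10.  8.] 90 56.0 [0.472 0.328 0.012]
green top [246.4 222.6] [10.8 11.1] 72 87.5 [0.474 0.002 0.012]
green top [304. 230.] [10. 12.] 90 95.0 [ 0.453 -0.166  0.012]
green top [319.5 166. ] [16. 17.] 90 271.0 [ 0.642 -0.214  0.012]
green top [340.5 166. ] [16. 17.] 90 262.0 [ 0.643 -0.276  0.012]
green scene [165.8 255.9] [16.  19.9] 80 240.5 [ 0.577 -0.413  0.012]
green scene [169.5 275.6] [ 5.3 18.7] 77 26.5 [ 0.64  -0.444  0.012]
green scene [213. 194.] [12. 10.] 90 109.0 [ 0.452 -0.163  0.012]
green scene [225.1 243.6] [14.4 20.5] 56 221.0 [ 0.646 -0.277  0.012]
green scene [242.9 232.9] [13.7 20.6] 59 197.5 [ 0.646 -0.21
[... 746 characters left out ...]
9. 29.] 90 677.0 [ 0.821 -0.162  0.012]
grey top [330. 166.] [44. 24.] 0 1052.0 [ 0.643 -0.245  0.012]
grey top [362.  223.5] [19. 52.] 90 396.5 [ 0.473 -0.336  0.012]
grey top [392.2 175. ] [16.8 13.1] 73 88.5 [ 0.617 -0.429  0.012]
grey scene [167.9 267.4] [15.3 21.6] 79 200.0 [ 0.614 -0.431  0.012]
grey scene [168.6 224.4] [14.9 54.5] 62 331.0 [ 0.479 -0.339  0.012]
grey scene [233.8 238.5] [23.5 52.2] 58 997.5 [ 0.646 -0.248  0.012]
grey scene [294.8 198.8] [21.6 42.9] 51 710.0 [ 0.639 -0.003  0.012]
grey scene [305.5 257. ] [28. 35.] 90 778.5 [ 0.823 -0.163  0.012]
grey scene [378.3 148.2] [7.3 3.7] 11 18.5 [0.641 0.429 0.012]
grey scene [380.  139.5] [9. 8.] 90 54.5 [0.609 0.487 0.012]
```

View pics/crop1.png

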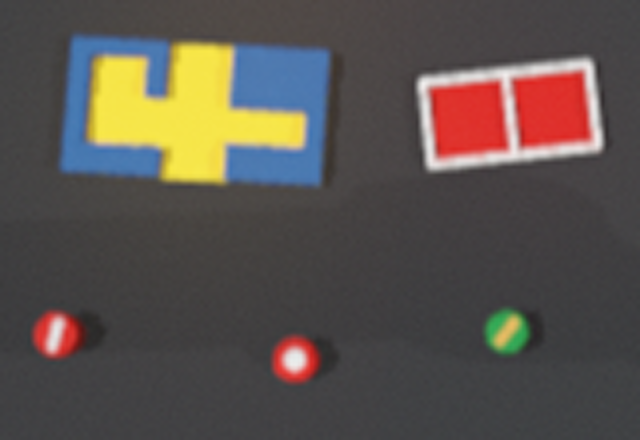

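The crop shows the pocket's head and jaws at the left, with the jaws up (towards world +x). That is the same way round as the caliper on the bench. The nearest mounts are the red bar (55,333), red round (295,360) and green bar (507,331). Both views agree to about 3 mm, so I'll move in for a wrist view of the caliper.

Careful with the scale: shifts go in shares of 0.5 m and turns go in shares of pi/2 rad. That gives: 0.17 m / 0.5 = 0.34, 0.135 m / 0.5 = 0.27, -0.7 rad / 1.5708 = -0.4456.

Request:
servo_tool:
  rows:
    - [1,[0.068,-0.042,-0.008],[0,0,-0.0891]]
    - [1,[0.136,-0.086,-0.016],[0,0,-0.1783]]
    - [1,[0.202,-0.128,-0.024],[0,0,-0.2674]]
    - [1,[0.27,-0.172,-0.032],[0,0,-0.3565]]
    - [1,[0.34,-0.214,-0.04],[0,0,-0.4456]]

```text
time: 0.7
tcp_pos: [0.3798, -0.5153, 0.2514]
tool_rot: [0.86, 0.51, -0.0, -0.0]
ft_force: [0.4, 0.3, 1.3]
gripper_width: 0.0855
grip_force: 0.0
```

Converted, 0.162 m / 0.5 = 0.324, 0.014 m / 0.5 = 0.028, -0.7 rad / 1.5708 = -0.4456.

Request:
servo_tool:
  rows:
    - [1,[0.066,0.006,0],[0,0,-0.0891]]
    - [1,[0.132,0.012,0],[0,0,-0.1783]]
    - [1,[0.196,0.018,0],[0,0,-0.2674]]
    - [1,[0.26,0.024,0],[0,0,-0.3565]]
    - [1,[0.324,0.028,0],[0,0,-0.4456]]

```text
time: 1.2
tcp_pos: [0.4706, -0.3807, 0.2513]
tool_rot: [0.633, 0.774, -0.0, 0.0]
ft_force: [0.1, 0.0, -0.7]
gripper_width: 0.0853
grip_force: 0.0
```

Run:
```python
from h import *
im,m=shot('wrist','w1'); say()
np.savez('w1.npz',im=im,pose=m['pose'])
```

```text
t 1.25 tcp [ 0.4742 -0.3751  0.2516] yaw 1.785 w 0.0854 ft [3.1 4.7 1.3]
```

View pics/w1.png

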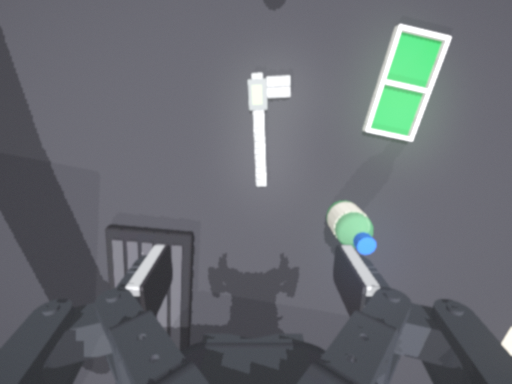

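The wrist view shows the caliper upright in the picture, head at (258,92), tail at (262,186), jaws to the right at (290,86). The green tray is at (407,83) and the bottle at (350,222). A second view from another place will give the heights.

Converted, 0.06 m / 0.5 = 0.12, 0.03 m / 0.5 = 0.06.

Request:
servo_tool:
  rows:
    - [1,[0.06,0,0.06],[0,0,0]]
    - [1,[0.12,0,0.12],[0,0,0]]
    - [1,[0.12,0,0.12],[0,0,0]]

```text
time: 1.55
tcp_pos: [0.456, -0.3182, 0.1882]
tool_rot: [0.634, 0.773, -0.0, -0.004]
ft_force: [-0.2, 0.1, -0.1]
gripper_width: 0.0855
grip_force: 0.0
```

```bash
cat >> h.py <<'E'
def ends(im,box):
    # bright grey contour biggest inside box -> mask; beam axis ends
    h=cv2.cvtColor(im,cv2.COLOR_BGR2HSV); k=cv2.inRange(h,(0,0,120),(180,70,255))
    z=np.zeros_like(k); x0,y0,x1,y1=box; z[y0:y1,x0:x1]=k[y0:y1,x0:x1]
    q=max(cv2.findContours(z,cv2.RETR_EXTERNAL,cv2.CHAIN_APPROX_NONE)[0],key=cv2.contourArea)
    return q,z
E
python3 - <<'E'
from h import *
im,m=shot('wrist','w2'); say()
np.savez('w2.npz',im=im,pose=m['pose'])
a=np.load('w1.npz');m1=dict(m,pose=a['pose'])
for nm,i,mm in(('w1',a['im'],m1),('w2',im,m)):
    h=cv2.cvtColor(i,cv2.COLOR_BGR2HSV);k=cv2.inRange(h,(0,0,110),(180,80,255))
    for q in cv2.findContours(k,cv2.RETR_EXTERNAL,cv2.CHAIN_APPROX_NONE)[0]:
        if cv2.contourArea(q)>400: print(nm,'grey',cv2.boundingRect(q),cv2.contourArea(q),np.round(cv2.minAreaRect(q),1) if 0 else cv2.minAreaRect(q)) 
    for q in blobs(i,'green',300):
        r=cv2.minAreaRect(q);print(nm,'green',np.round(r[0],1),np.round(r[1],1),r[2].__round__(1),plane(mm,*r[0],.004).round(4))
E
```

```text
t 1.6 tcp [ 0.4574 -0.3208  0.1899] yaw 1.7671 w 0.0856 ft [ 0.8 -0.1  1.2]
w1 grey (76, 324, 36, 33) 729.0 ((93.29412841796875, 340.6764831542969), (31.529630661010742, 30.80202293395996), 75.96376037597656)
w1 grey (390, 323, 41, 61) 1464.5 ((410.0, 353.0), (60.0, 40.0), 90.0)
w1 grey (170, 245, 12, 83) 742.0 ((175.39320373535156, 285.9855651855469), (10.687446594238281, 82.11957550048828), 1.3639274835586548)
w1 grey (125, 242, 41, 55) 796.5 ((141.70001220703125, 266.60003662109375), (22.360679626464844, 60.37383270263672), 26.56505012512207)
w1 grey (111, 240, 13, 47) 420.0 ((117.83441162109375, 262.76763916015625), (46.15773010253906, 11.131091117858887), 86.53176879882812)
w1 grey (0, 0, 512, 357) 130637.0 ((255.5, 178.0), (356.0, 511.0), 90.0)
w1 green [396.3 110.1] [37.3 46.8] 18.4 [ 0.6453 -0.2748  0.004 ]
w1 green [414.   59.6] [40.1 50.8] 17.7 [ 0.6455 -0.212   0.004 ]
w2 grey (397, 324, 36, 35) 762.0 ((412.7989807128906, 340.5773620605469), (27.312814712524414, 34.115631103515625), 23.962486267089844)
w2 grey (197, 285, 30, 50) 606.0 ((211.5, 309.5), (29.0, 49.0), 0.0)
w2 grey (54, 6, 453, 316) 86121.0 ((280.84027099609375, 160.1461944580078), (449.5259094238281, 307.10186767578125), 7.305758953094482)
w2 green [281.5  26. ] [38. 31.] 90.0 [ 0.4536 -0.1606  0.004 ]
w2 green [416.7 168.7] [41.6 51.7] 19.7 [ 0.646  -0.2754  0.004 ]
w2 green [437.5 115.1] [44.4 57.9] 19.8 [ 0.6461 -0.2126  0.004 ]
```

View pics/w2.png

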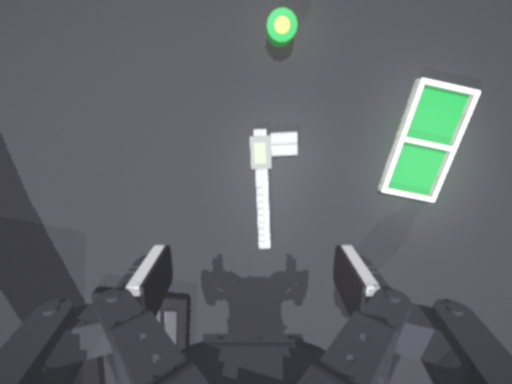

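The second view has the caliper with its head at (260,152), tail end at (265,247) and jaws at (298,144). The green round mount is at (282,26) and the green tray at (430,140).

```bash
cat >> h.py <<'E'
def caliper(im,box,hrow):
    x0,y0,x1,y1=box; g=im[y0:y1,x0:x1].min(2); 
    k=(g>cv2.threshold(g,0,255,cv2.THRESH_OTSU)[0]).astype(np.uint8)
    n,l,st,_=cv2.connectedComponentsWithStats(k); j=1+st[1:,4].argmax(); ys,xs=np.nonzero(l==j); xs=xs+x0; ys=ys+y0
    b=(ys>hrow); f=cv2.fitLine(np.c_[xs[b],ys[b]].astype(np.float32),cv2.DIST_L2,0,.01,.01).ravel()
    x=lambda y:f[2]+f[0]/f[1]*(y-f[3])
    # beam ends on the axis line
    near=abs(xs-np.array([x(y) for y in ys]))<2
    yt,yb=ys[near].min(),ys[near].max()+0.5
    return (x(yt),yt-.5),(x(yb),yb)
E
python3 - <<'E'
from h import *
m0=imaging.camera_model('wrist');E={}
for nm,box,hr in(('w1',(225,60,310,200),115),('w2',(225,115,310,260),178)):
    a=np.load(nm+'.npz');m=dict(m0,pose=a['pose']);e=caliper(a['im'],box,hr)
    E[nm]=[ray(m,*p) for p in e]
    A,B=[plane(m,*p,.008) for p in e];d=A-B
    print(nm,np.round(e,1),'len',np.linalg.norm(d).round(4),'org',((A+B)/2).round(4),'yaw',np.arctan2(d[1],d[0]).round(4))
    # tray white: contour of the rim
    h=cv2.cvtColor(a['im'],cv2.COLOR_BGR2HSV)
for i in(0,1): print('tri',tri([E['w1'][i],E['w2'][i]]).round(4))
g=[]
for nm in('w1','w2'):
    a=np.load(nm+'.npz');m=dict(m0,pose=a['pose']);g.append([ray(m,*cen(q)) for q in blobs(a['im'],'green',300) if cen(q)[0]>380])
for i in(0,1): print('green bay floor',tri([g[0][i],g[1][i]]).round(4))
E
```

```text
w1 [[256.3  71.5]
 [261.1 186.5]] len 0.153 org [ 0.4708 -0.3399  0.008 ] yaw 1.8197
w2 [[259.4 128.5]
 [264.3 248.5]] len 0.1523 org [ 0.4708 -0.34    0.008 ] yaw 1.8184
tri [ 0.452  -0.266   0.0108]
tri [ 0.4896 -0.4142  0.0072]
green bay floor [ 0.6433 -0.275   0.0083]
green bay floor [ 0.6434 -0.213   0.0083]
```

Run:
```python
from h import *
say(); move((.471,-.340,.002),1.819)
```

```text
t 1.6 tcp [ 0.4574 -0.3208  0.1899] yaw 1.7671 w 0.0856 ft [ 0.8 -0.1  1.2]
 shift [-0.022   0.0102  0.1878] turn [-0.0027 -0.0028 -0.0519]
```

Converted, 0.13 m / 0.5 = 0.26, -0.022 m / 0.5 = -0.044, -0.05 rad / 1.5708 = -0.0318.

Request:
servo_tool:
  rows:
    - [1,[-0.044,0.02,0.08],[0,0,-0.0318]]
    - [1,[-0.044,0.02,0.16],[0,0,-0.0318]]
    - [1,[-0.044,0.02,0.22],[0,0,-0.0318]]
    - [1,[-0.044,0.02,0.26],[0,0,-0.0318]]
    - [1,[-0.044,0.02,0.26],[0,0,-0.0318]]

```text
time: 2.1
tcp_pos: [0.4718, -0.3432, 0.0592]
tool_rot: [0.616, 0.788, -0.0, -0.001]
ft_force: [-0.5, -0.4, 0.2]
gripper_width: 0.0852
grip_force: 0.0
```

Run:
```python
from h import *
im,m=shot('wrist','w3');say(); move((.471,-.340,.002),1.819)
```

```text
t 2.15 tcp [ 0.4725 -0.3434  0.0608] yaw 1.8139 w 0.0859 ft [ 0.3 -0.4  0.8]
 shift [ 0.0036 -0.0006  0.0588] turn [-0.0012 -0.0005 -0.0051]
```

View pics/w3.png

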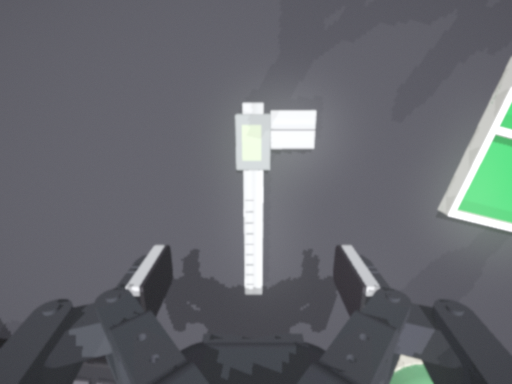

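The beam lies vertical at col 254, midway between the pads (158 and 355), so I'll go down, close and lift.

Converted, 0.059 m / 0.5 = 0.118, 0.05 m / 0.5 = 0.1.

Request:
servo_tool:
  rows:
    - [1,[0.008,0,0.06],[0,0,0]]
    - [1,[0.008,0,0.1],[0,0,0]]
    - [1,[0.008,0,0.118],[0,0,0]]
    - [1,[0.008,0,0.118],[0,0,0]]
    - [0.4,[0.008,0,0.118],[0,0,0]]

```text
time: 2.65
tcp_pos: [0.4723, -0.3394, 0.0035]
tool_rot: [0.616, 0.788, -0.0, 0.001]
ft_force: [0.2, -0.7, -0.8]
gripper_width: 0.0732
grip_force: 0.0
```

Request:
servo_tool:
  rows:
    - [0.2,[0,0,0],[0,0,0]]
    - [0,[0,0,0],[0,0,0]]
    - [0,[0,0,0],[0,0,0]]
    - [0,[0,0,0],[0,0,0]]
    - [0,[0,0,0],[0,0,0]]

```text
time: 3.15
tcp_pos: [0.4717, -0.3388, 0.0029]
tool_rot: [0.616, 0.788, -0.0, 0.0]
ft_force: [-1.1, 0.1, 6.6]
gripper_width: 0.0119
grip_force: 58.7
```

Converted, -0.115 m / 0.5 = -0.23, -0.09 m / 0.5 = -0.18.

Request:
servo_tool:
  rows:
    - [0,[0,0,-0.016],[0,0,0]]
    - [0,[0,0,-0.05],[0,0,0]]
    - [0,[0,0,-0.11],[0,0,0]]
    - [0,[0,0,-0.18],[0,0,0]]
    - [0,[0,0,-0.23],[0,0,0]]

```text
time: 3.65
tcp_pos: [0.4716, -0.3387, 0.1194]
tool_rot: [0.616, 0.788, 0.0, 0.0]
ft_force: [1.0, 0.0, -1.9]
gripper_width: 0.0115
grip_force: 58.9
```

Run:
```python
from h import *
say(); move((.62,.16,.15),1.60)
```

```text
t 3.65 tcp [ 0.4716 -0.3387  0.1194] yaw 1.8149 w 0.0115 ft [ 1.   0.  -1.9]
 shift [ 0.448   0.2645 -0.0307] turn [0.0005 0.0004 0.2149]
```

Converted, 0.157 m / 0.5 = 0.314, 0.12 m / 0.5 = 0.24, 0.215 rad / 1.5708 = 0.1369.

Request:
servo_tool:
  rows:
    - [0,[0.04,0.024,-0.012],[0,0,0.0255]]
    - [0,[0.1,0.06,-0.03],[0,0,0.0573]]
    - [0,[0.17,0.1,-0.05],[0,0,0.0891]]
    - [0,[0.24,0.14,-0.06],[0,0,0.1146]]
    - [0,[0.314,0.186,-0.06],[0,0,0.1369]]

```text
time: 4.15
tcp_pos: [0.524, -0.1629, 0.1484]
tool_rot: [0.698, 0.716, 0.0, 0.0]
ft_force: [-0.4, 0.3, -1.0]
gripper_width: 0.0114
grip_force: 58.9
```

Converted, 0.18 m / 0.5 = 0.36, 0.144 m / 0.5 = 0.288.

Request:
servo_tool:
  rows:
    - [0,[0.072,0.024,0],[0,0,0]]
    - [0,[0.144,0.048,0],[0,0,0]]
    - [0,[0.216,0.072,0],[0,0,0]]
    - [0,[0.288,0.096,0],[0,0,0]]
    - [0,[0.36,0.12,0],[0,0,0]]

```text
time: 4.65
tcp_pos: [0.5786, 0.0193, 0.1476]
tool_rot: [0.697, 0.717, -0.0, -0.0]
ft_force: [0.2, -0.5, -1.6]
gripper_width: 0.0116
grip_force: 58.9
```

Converted, 0.14 m / 0.5 = 0.28, 0.125 m / 0.5 = 0.25.

Request:
servo_tool:
  rows:
    - [0,[0.07,0.024,0],[0,0,0]]
    - [0,[0.14,0.044,0],[0,0,0]]
    - [0,[0.2,0.064,0],[0,0,0]]
    - [0,[0.25,0.082,0],[0,0,0]]
    - [0,[0.28,0.092,0],[0,0,0]]

```text
time: 5.15
tcp_pos: [0.6205, 0.1618, 0.1475]
tool_rot: [0.696, 0.718, 0.0, -0.0]
ft_force: [-0.3, -0.1, -0.7]
gripper_width: 0.0115
grip_force: 58.9
```

Run:
```python
from h import *
im,m=shot('wrist','w4');say();np.savez('w4.npz',im=im,pose=m['pose'])
```

```text
t 5.2 tcp [0.621  0.1639 0.1475] yaw 1.6037 w 0.0111 ft [ 2.4  3.3 -0.6]
```

View pics/w4.png

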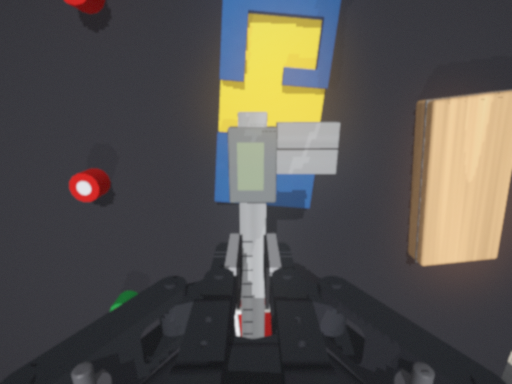

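The caliper hangs level in the pads along col 252. The shadow tray is ahead, with its near corners at (216,203) and (310,208) and its pocket head end at (285,15). A second view from higher and further back should take in the whole tray.

Converted, -0.06 m / 0.5 = -0.12, -0.05 m / 0.5 = -0.1.

Request:
servo_tool:
  rows:
    - [0,[-0.06,0,-0.05],[0,0,0]]
    - [0,[-0.12,0,-0.1],[0,0,0]]
    - [0,[-0.12,0,-0.12],[0,0,0]]
    - [0,[-0.12,0,-0.12],[0,0,0]]

```text
time: 5.6
tcp_pos: [0.6228, 0.0972, 0.209]
tool_rot: [0.698, 0.716, 0.001, 0.001]
ft_force: [-0.4, -0.3, -1.0]
gripper_width: 0.0113
grip_force: 59.0
```

Run:
```python
from h import *
im,m=shot('wrist','w5');say();np.savez('w5.npz',im=im,pose=m['pose'])
for nm in('w4','w5'):
    a=np.load(nm+'.npz');i=a['im'];mm=dict(m,pose=a['pose'])
    for c in('blue','yellow','red'):
        for q in blobs(i,c,150):
            ap=cv2.approxPolyDP(q,3,True)[:,0]
            print(nm,c,cv2.contourArea(q),ap.tolist())
```

```text
t 5.65 tcp [0.6222 0.0984 0.2078] yaw 1.5984 w 0.0114 ft [-0.7  0.3 -2.6]
w4 blue 747.0 [[219, 133], [214, 199], [228, 202], [226, 136]]
w4 blue 2970.5 [[222, 0], [222, 77], [228, 76], [243, 42], [246, 13], [251, 9], [322, 16], [323, 41], [330, 55], [340, 0]]
w4 blue 1071.0 [[277, 175], [277, 201], [268, 204], [309, 207], [313, 175]]
w4 yellow 7601.5 [[250, 14], [245, 80], [220, 81], [218, 129], [225, 131], [236, 125], [239, 110], [266, 110], [268, 125], [281, 120], [320, 120], [323, 89], [280, 83], [284, 65], [315, 66], [320, 21]]
w4 red 368.5 [[63, 0], [90, 14], [98, 12], [105, 0]]
w4 red 1065.0 [[101, 169], [74, 174], [68, 182], [71, 194], [83, 202], [104, 194], [110, 181]]
w5 blue 816.0 [[223, 70], [219, 132], [236, 124], [235, 114], [240, 109], [238, 92], [232, 91]]
w5 blue 832.0 [[307, 81], [286, 101], [267, 108], [269, 124], [278, 119], [304, 118]]
w5 yellow 5749.5 [[306, 0], [245, 0], [242, 22], [223, 21], [221, 65], [246, 70], [244, 110], [263, 109], [269, 69], [309, 72], [314, 29], [275, 23], [279, 4], [305, 6]]
w5 red 797.0 [[91, 109], [90, 120], [98, 130], [116, 130], [125, 122], [123, 111], [116, 105], [98, 104]]
w5 red 309.5 [[276, 198], [267, 204], [267, 232], [278, 232]]
```

View pics/w5.png

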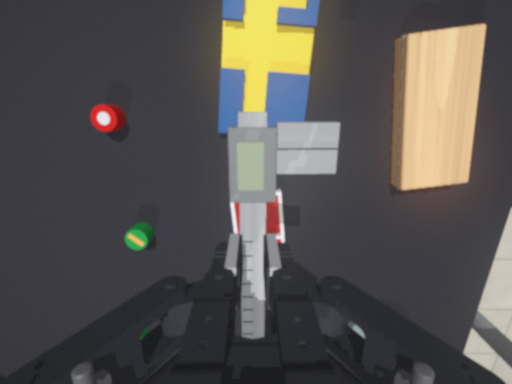

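Run:
```python
from h import *
m=imaging.camera_model('wrist');M={n:dict(m,pose=np.load(n+'.npz')['pose']) for n in('w4','w5')}
F=[(-24,40,14,(219,131.5),(222.5,68)),(-95,40,14,(214.5,202),(219,132.5)),(-95,-60,14,(309.5,207.5),None),(-24,-60,14,None,(309,73)),(24,40,4,(220,81),(223,21)),(24,-60,4,(323,89),(314,29))]
T=[];W=[]
for x,y,z,a,b in F:
    if a and b: print((x,y),'tri',tri([ray(M['w4'],*a),ray(M['w5'],*b)]).round(4))
    for n,p in(('w4',a),('w5',b)):
        if p: T.append((x/1e3,y/1e3));W.append(plane(M[n],*p,z/1e3)[:2])
T=np.array(T);W=np.array(W);A,inl=cv2.estimateAffinePartial2D(T,W,ransacReprojThreshold=.006)
print('scale',np.hypot(*A[:,0]),'yaw',np.arctan2(A[1,0],A[0,0]),'org',A[:,2]);print(((T@A[:,:2].T+A[:,2]-W)*1e3).round(1).tolist())
# caliper in hand, seen in w5: beam axis at TCP height
s=env.sense();
for p in((253,112),(253.5,336)): print(plane(M['w5'],*p,s['tcp_pos'][2]+.004).round(4))
```

```text
(-24, 40) tri [0.5857 0.2121 0.0076]
(-95, 40) tri [0.582  0.1414 0.0183]
(24, 40) tri [0.5866 0.2589 0.0069]
(24, -60) tri [ 0.687   0.2555 -0.0011]
scale 0.9928919181333724 yaw 1.5305697854078957 org [0.62550306 0.23377565]
[[-1.2, -1.2], [-1.8, 0.2], [1.1, 1.3], [-0.0, 0.2], [-0.1, 0.3], [0.9, -1.2], [0.7, 0.1], [0.2, -0.4], [0.8, 0.1], [-0.6, 0.7]]
[0.6208 0.1712 0.2118]
[0.6247 0.0352 0.2118]
```

Run:
```python
from h import *
say(); move((.6256,.2353,.06),1.527)
```

```text
t 5.65 tcp [0.6222 0.0984 0.2078] yaw 1.5984 w 0.0114 ft [-0.7  0.3 -2.6]
 shift [0.1367 0.007  0.1478] turn [ 0.0009 -0.0002  0.0714]
```

Converted, 0.148 m / 0.5 = 0.296, 0.03 m / 0.5 = 0.06, 0.03 rad / 1.5708 = 0.0191.

Request:
servo_tool:
  rows:
    - [0,[0.06,0.004,0.04],[0,0,0.0191]]
    - [0,[0.136,0.008,0.11],[0,0,0.0318]]
    - [0,[0.21,0.012,0.19],[0,0,0.0458]]
    - [0,[0.256,0.014,0.26],[0,0,0.0458]]
    - [0,[0.274,0.014,0.296],[0,0,0.0458]]

```text
time: 6.15
tcp_pos: [0.6218, 0.2407, 0.0547]
tool_rot: [0.72, 0.694, -0.002, -0.002]
ft_force: [0.0, 1.5, -1.4]
gripper_width: 0.0115
grip_force: 58.9
```

Request:
servo_tool:
  rows:
    - [0,[0,0,0],[0,0,0]]
    - [0,[0,0,0],[0,0,0]]

```text
time: 6.35
tcp_pos: [0.6252, 0.2353, 0.0592]
tool_rot: [0.722, 0.692, -0.001, 0.0]
ft_force: [0.4, -0.7, -1.4]
gripper_width: 0.0114
grip_force: 58.9
```

Run:
```python
from h import *
im,m=shot('wrist','w6');say();move((.6256,.2353,.02),1.527)
```

```text
t 6.4 tcp [0.626  0.2348 0.0602] yaw 1.5265 w 0.0115 ft [-0.3 -0.3 -0.9]
 shift [ 0.0005 -0.0004  0.0402] turn [ 0.0009  0.0007 -0.0005]
```

View pics/w6.png

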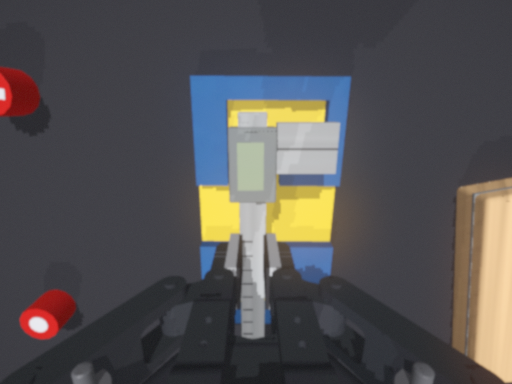

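The caliper hangs over the pocket, lined up with it. The far tray corners at (192,77) and (349,77) serve as a check on the fit.

Run:
```python
from h import *
m=imaging.camera_model('wrist')
o=np.array([.6255,.2338]);c,s=np.cos(1.5306),np.sin(1.5306);Rm=np.array([[c,-s],[s,c]])
for p,z in(((.095,.04),.014),((.095,-.06),.014),((.024,.04),.004),((.024,-.06),.004),((-.024,-.06),.014)): print(p,proj(m,[*(o+Rm@p),z]).round(1))
for u,v in((192,77),(349,77)): print((Rm.T@(plane(m,u,v,.014)[:2]-o)).round(4))
```

```text
(0.095, 0.04) [187.8  76.7]
(0.095, -0.06) [347.2  76.1]
(0.024, 0.04) [198.  181.6]
(0.024, -0.06) [333.2 181. ]
(-0.024, -0.06) [331.4 245.6]
[0.0948 0.0374]
[ 0.0945 -0.0612]
```

The fit holds to about 2 mm, so I'll nudge 1 mm and lower slowly.

Converted, 0.044 m / 0.5 = 0.088, 0.04 m / 0.5 = 0.08.

Request:
servo_tool:
  rows:
    - [0,[0,0.002,0.024],[0,0,0]]
    - [0,[0,0.002,0.05],[0,0,0]]
    - [0,[0,0.002,0.068],[0,0,0]]
    - [0,[0,0.002,0.08],[0,0,0]]
    - [0,[0,0.002,0.088],[0,0,0]]

```text
time: 6.9
tcp_pos: [0.626, 0.236, 0.0144]
tool_rot: [0.722, 0.692, -0.0, -0.0]
ft_force: [0.1, -0.1, -1.5]
gripper_width: 0.0115
grip_force: 59.0
```

Converted, 0.008 m / 0.5 = 0.016, 0.007 m / 0.5 = 0.014.

Request:
servo_tool:
  rows:
    - [0,[0,0,0.006],[0,0,0]]
    - [0,[0,0,0.01],[0,0,0]]
    - [0,[0,0,0.014],[0,0,0]]
    - [0,[0,0,0.016],[0,0,0]]
    - [0,[0,0,0.016],[0,0,0]]

```text
time: 7.4
tcp_pos: [0.6263, 0.2362, 0.0073]
tool_rot: [0.722, 0.692, 0.0, 0.0]
ft_force: [0.6, 0.0, -1.3]
gripper_width: 0.0114
grip_force: 59.0
```

Converted, 0.002 m / 0.5 = 0.004, 0.0015 m / 0.5 = 0.003.

Request:
servo_tool:
  rows:
    - [0,[0,0,0.002],[0,0,0]]
    - [0,[0,0,0.003],[0,0,0]]
    - [0,[0,0,0.004],[0,0,0]]
    - [0,[0,0,0.004],[0,0,0]]

```text
time: 7.8
tcp_pos: [0.6265, 0.2363, 0.0068]
tool_rot: [0.722, 0.692, 0.0, 0.0]
ft_force: [-3.1, -1.4, 13.2]
gripper_width: 0.0117
grip_force: 60.7
```

Contact force rises at z = 6.8 mm, as expected for the caliper lying on the base. I'll release and rise.

Converted, -0.001 m / 0.5 = -0.002.

Request:
servo_tool:
  rows:
    - [0.15,[0,0,-0.002],[0,0,0]]
    - [0.3,[0,0,-0.002],[0,0,0]]
    - [0.5,[0,0,-0.002],[0,0,0]]
    - [0.8,[0,0,-0.002],[0,0,0]]
    - [1,[0,0,-0.002],[0,0,0]]

```text
time: 8.3
tcp_pos: [0.6263, 0.2363, 0.0061]
tool_rot: [0.722, 0.692, -0.0, -0.0]
ft_force: [0.8, -0.2, 0.2]
gripper_width: 0.0684
grip_force: 0.0
```

Converted, -0.16 m / 0.5 = -0.32, -0.11 m / 0.5 = -0.22.

Request:
servo_tool:
  rows:
    - [1,[0,0,0],[0,0,0]]
    - [1,[0,0,-0.04],[0,0,0]]
    - [1,[0,0,-0.12],[0,0,0]]
    - [1,[0,0,-0.22],[0,0,0]]
    - [1,[0,0,-0.32],[0,0,0]]

```text
time: 8.8
tcp_pos: [0.6258, 0.236, 0.1675]
tool_rot: [0.722, 0.692, -0.001, -0.0]
ft_force: [1.3, 1.0, 0.1]
gripper_width: 0.0853
grip_force: 0.0
```

Run:
```python
from h import *
im,m=shot('wrist','w7');say();np.savez('w7.npz',im=im,pose=m['pose'])
for q in blobs(im,'red',200): print(np.round(cen(q),1),cv2.contourArea(q),cv2.boundingRect(q))
top,mt=shot('top')
big=cv2.resize(top[140:250,120:280],(512,352),interpolation=cv2.INTER_CUBIC)
cv2.imwrite('pics/w7c.png',im)
```

```text
t 8.85 tcp [0.6294 0.2378 0.1765] yaw 1.5276 w 0.0853 ft [2.9 0.9 5.7]
[92.5 96.8] 1120.5 (71, 79, 44, 35)
[110.8 249.8] 788.5 (93, 234, 35, 33)
[262.9 323.3] 1072.0 (241, 307, 45, 33)
```

View pics/w7.png

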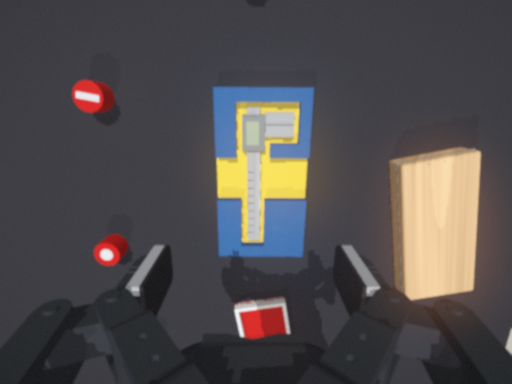

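The caliper lies in the pocket with an even margin all round: head (254,130), tail (253,240). The red bar mount is at (92,97), the red round at (108,250) and the red tray's near bay at (263,323).

```bash
cat >> h.py <<'E'
def mounts(im,c):
    """centres of the samples (upper face) of mounts of colour c, by filling each blob's hull"""
    h=cv2.cvtColor(im,cv2.COLOR_BGR2HSV); k=sum(cv2.inRange(h,np.array(a),np.array(b)) for a,b in HSV[c]); out=[]
    for q in blobs(im,c,150):
        f=np.zeros_like(k);cv2.drawContours(f,[cv2.convexHull(q)],-1,255,-1)
        f=cv2.erode(f,np.ones((5,5)));s=cv2.bitwise_and(f,255-k)&((h[:,:,2]>120)*255).astype(np.uint8)
        M=cv2.moments(s,True)
        if M['m00']>15: out.append((M['m10']/M['m00'],M['m01']/M['m00'],M['m00']))
    return out
E
python3 - <<'E'
from h import *
m=imaging.camera_model('wrist');top,mt=shot('top');sc,ms=shot('scene')
for n in('w2','w4','w5','w7'):
    a=np.load(n+'.npz');mm=dict(m,pose=a['pose'])
    for c in('red','green'):
        for u,v,A in mounts(a['im'],c): print(n,c,round(u,1),round(v,1),A,plane(mm,u,v,.024).round(4))
R0=[]
for n in('w4','w5','w7'):
    a=np.load(n+'.npz');mm=dict(m,pose=a['pose'])
    for u,v,A in mounts(a['im'],'red'):
        if abs(plane(mm,u,v,.024)[1]-.155)<.02: R0.append(ray(mm,u,v))
print('red_round tri',tri(R0).round(4))
for n in('w4','w5','w7'):
    a=np.load(n+'.npz');mm=dict(m,pose=a['pose'])
    for q in blobs(a['im'],'red',150):print(n,'floor?',plane(mm,*cen(q),.004).round(4),cv2.contourArea(q))
say(); move((.465,.30,.12),1.527)
E
```

```text
w2 green 281.6 24.3 277.0 [ 0.4526 -0.1642  0.024 ]
w4 red 83.4 187.6 197.0 [0.4518 0.1546 0.024 ]
w5 red 103.0 118.0 168.0 [0.452  0.1547 0.024 ]
w5 green 135.4 239.5 113.0 [0.4729 0.0022 0.024 ]
w7 red 87.0 96.3 211.0 [0.4687 0.3271 0.024 ]
w7 red 106.1 254.3 143.0 [0.4518 0.1543 0.024 ]
red_round tri [0.4524 0.1548 0.0249]
w4 floor? [0.4657 0.3164 0.004 ] 368.5
w4 floor? [0.4462 0.1518 0.004 ] 1065.0
w5 floor? [0.4471 0.1536 0.004 ] 797.0
w5 floor? [0.6516 0.0329 0.004 ] 309.5
w7 floor? [0.4631 0.3273 0.004 ] 1120.5
w7 floor? [0.4464 0.1492 0.004 ] 788.5
w7 floor? [0.6306 0.0291 0.004 ] 1072.0
t 9.0 tcp [0.6269 0.2363 0.1677] yaw 1.5275 w 0.0854 ft [ 0.4 -0.5 -1.2]
 shift [ 0.0566 -0.1646  0.0474] turn [ 0.0026 -0.0011  0.0005]
```

Converted, -0.162 m / 0.5 = -0.324, 0.01 m / 0.5 = 0.02.

Request:
servo_tool:
  rows:
    - [1,[0.04,-0.07,0.02],[0,0,0]]
    - [1,[0.084,-0.16,0.06],[0,0,0]]
    - [1,[0.128,-0.244,0.13],[0,0,0]]
    - [1,[0.158,-0.304,0.2],[0,0,0]]
    - [1,[0.168,-0.324,0.234],[0,0,0]]

```text
time: 9.5
tcp_pos: [0.4636, 0.3277, 0.0463]
tool_rot: [0.721, 0.693, -0.002, -0.001]
ft_force: [1.4, -0.8, -0.2]
gripper_width: 0.0854
grip_force: 0.0
```

Converted, 0.04 m / 0.5 = 0.08, 0.036 m / 0.5 = 0.072.

Request:
servo_tool:
  rows:
    - [1,[0,0,0.02],[0,0,0]]
    - [1,[0,0,0.05],[0,0,0]]
    - [1,[0,0,0.072],[0,0,0]]
    - [1,[0,0,0.08],[0,0,0]]
    - [0.5,[0,0,0.08],[0,0,0]]

```text
time: 10.0
tcp_pos: [0.4683, 0.3264, 0.0086]
tool_rot: [0.722, 0.691, -0.001, 0.0]
ft_force: [-0.1, 0.0, -0.1]
gripper_width: 0.0734
grip_force: 0.0
```

Run:
```python
from h import *
say(); move((.4687,.3271,.010),1.527)
im,m=shot('wrist','w8')
print([ (round(u),round(v),plane(m,u,v,.024).round(4)) for u,v,A in mounts(im,'red')])
```

```text
t 10.0 tcp [0.4683 0.3264 0.0086] yaw 1.527 w 0.0734 ft [-0.1  0.  -0.1]
 shift [ 0.0007  0.0004 -0.0014] turn [-0.0007  0.001  -0.    ]
[(254, 260, array([0.4691, 0.3268, 0.024 ]))]
```

Converted, -0.001 m / 0.5 = -0.002.

Request:
servo_tool:
  rows:
    - [0.3,[0,0,-0.002],[0,0,0]]
    - [0.2,[0,0,-0.002],[0,0,0]]
    - [0,[0,0,-0.002],[0,0,0]]
    - [0,[0,0,-0.002],[0,0,0]]
    - [0,[0,0,-0.002],[0,0,0]]

```text
time: 10.55
tcp_pos: [0.4685, 0.3272, 0.0113]
tool_rot: [0.722, 0.692, 0.001, 0.0]
ft_force: [-0.2, -0.4, 6.6]
gripper_width: 0.0264
grip_force: 58.5
```

Request:
servo_tool:
  rows:
    - [0,[0,0,-0.012],[0,0,0]]
    - [0,[0,0,-0.04],[0,0,0]]
    - [0,[0,0,-0.09],[0,0,0]]
    - [0,[0,0,-0.14],[0,0,0]]
    - [0,[0,0,-0.17],[0,0,0]]

```text
time: 11.05
tcp_pos: [0.4685, 0.3274, 0.0981]
tool_rot: [0.722, 0.692, 0.001, 0.0]
ft_force: [-0.5, -0.5, -1.3]
gripper_width: 0.0263
grip_force: 59.1
```

Run:
```python
from h import *
say(); move((.631,.031,.095),1.527)
top,mt=shot('top');sc,ms=shot('scene')
for c,g in(('red',((.633,.03),(.638,-.03))),('green',((.644,-.213),(.645,-.275)))):
    for xy in g:
        r=[]
        for im,m in((top,mt),(sc,ms)):
            b=min(blobs(im,c),key=lambda q:np.linalg.norm(plane(m,*cen(q),.006)[:2]-xy));r.append(ray(m,*cen(b)));print(plane(m,*cen(b),.004).round(4),end=' ')
        print(c,'floor tri',tri(r).round(4))
```

```text
t 11.05 tcp [0.4685 0.3274 0.0981] yaw 1.5277 w 0.0263 ft [-0.5 -0.5 -1.3]
 shift [-0.2891  0.1751  0.0029] turn [ 0.0017 -0.0015  0.0007]
[0.632  0.0318 0.004 ] [0.6277 0.0383 0.004 ] red floor tri [0.6317 0.0322 0.009 ]
[ 0.6397 -0.0299  0.004 ] [ 0.6344 -0.0229  0.004 ] red floor tri [ 0.6391 -0.0293  0.0099]
[ 0.6439 -0.2154  0.004 ] [ 0.6393 -0.2095  0.004 ] green floor tri [ 0.6434 -0.2139  0.0093]
[ 0.6445 -0.2783  0.004 ] [ 0.6386 -0.2715  0.004 ] green floor tri [ 0.6437 -0.2762  0.0104]
```

Converted, -0.174 m / 0.5 = -0.348, -0.136 m / 0.5 = -0.272.

Request:
servo_tool:
  rows:
    - [0,[-0.05,0.03,0],[0,0,0]]
    - [0,[-0.12,0.074,0],[0,0,0]]
    - [0,[-0.196,0.12,0],[0,0,0]]
    - [0,[-0.272,0.166,0],[0,0,0]]
    - [0,[-0.348,0.212,0],[0,0,0]]

```text
time: 11.65
tcp_pos: [0.5668, 0.147, 0.095]
tool_rot: [0.722, 0.692, -0.0, -0.0]
ft_force: [0.7, 1.0, 0.0]
gripper_width: 0.0264
grip_force: 59.1
```

Converted, -0.115 m / 0.5 = -0.23, -0.11 m / 0.5 = -0.22.

Request:
servo_tool:
  rows:
    - [0,[-0.072,0.044,0],[0,0,0]]
    - [0,[-0.14,0.086,0.02],[0,0,0]]
    - [0,[-0.192,0.118,0.05],[0,0,0]]
    - [0,[-0.22,0.134,0.08],[0,0,0]]
    - [0,[-0.23,0.14,0.1],[0,0,0]]

```text
time: 12.15
tcp_pos: [0.6311, 0.029, 0.0436]
tool_rot: [0.723, 0.691, -0.001, -0.0]
ft_force: [-0.8, 0.1, -1.1]
gripper_width: 0.0265
grip_force: 59.1
```

Run:
```python
from h import *
say(); move((.632,.031,.0155),1.527)
```

```text
t 12.15 tcp [0.6311 0.029  0.0436] yaw 1.5255 w 0.0265 ft [-0.8  0.1 -1.1]
 shift [0.0021 0.0008 0.0281] turn [-0.0017  0.0006 -0.0015]
```

Converted, 0.0255 m / 0.5 = 0.051, 0.001 m / 0.5 = 0.002.

Request:
servo_tool:
  rows:
    - [0,[0.004,0.002,0.016],[0,0,0]]
    - [0,[0.004,0.002,0.03],[0,0,0]]
    - [0,[0.004,0.002,0.04],[0,0,0]]
    - [0,[0.004,0.002,0.046],[0,0,0]]
    - [0,[0.004,0.002,0.051],[0,0,0]]

```text
time: 12.65
tcp_pos: [0.6325, 0.0337, 0.0198]
tool_rot: [0.722, 0.692, 0.0, 0.0]
ft_force: [0.6, 0.1, -1.0]
gripper_width: 0.0264
grip_force: 59.1
```

Converted, 0.003 m / 0.5 = 0.006, 0.002 m / 0.5 = 0.004.

Request:
servo_tool:
  rows:
    - [0,[0,0,0.002],[0,0,0]]
    - [0,[0,0,0.004],[0,0,0]]
    - [0,[0,0,0.006],[0,0,0]]
    - [0,[0,0,0.006],[0,0,0]]

```text
time: 13.05
tcp_pos: [0.6326, 0.0327, 0.0168]
tool_rot: [0.722, 0.692, 0.0, 0.0]
ft_force: [-0.8, -0.6, -0.8]
gripper_width: 0.0265
grip_force: 59.1
```

Converted, 0.0018 m / 0.5 = 0.0036, 0.001 m / 0.5 = 0.002.

Request:
servo_tool:
  rows:
    - [0,[0,0,0.002],[0,0,0]]
    - [0,[0,0,0.0036],[0,0,0]]
    - [0,[0,0,0.0036],[0,0,0]]
    - [0,[0,0,0.0036],[0,0,0]]

```text
time: 13.45
tcp_pos: [0.6327, 0.0327, 0.0154]
tool_rot: [0.722, 0.692, 0.0, 0.0]
ft_force: [-1.3, 0.5, 5.4]
gripper_width: 0.0266
grip_force: 59.8
```

Converted, -0.001 m / 0.5 = -0.002.

Request:
servo_tool:
  rows:
    - [0.35,[0,0,-0.002],[0,0,0]]
    - [0.45,[0,0,-0.002],[0,0,0]]
    - [0.6,[0,0,-0.002],[0,0,0]]
    - [0.8,[0,0,-0.002],[0,0,0]]
    - [1,[0,0,-0.002],[0,0,0]]

```text
time: 13.95
tcp_pos: [0.6325, 0.0327, 0.0158]
tool_rot: [0.722, 0.692, -0.0, -0.0]
ft_force: [0.3, -0.7, 0.3]
gripper_width: 0.078
grip_force: 0.0
```

Converted, -0.09 m / 0.5 = -0.18, -0.06 m / 0.5 = -0.12.

Request:
servo_tool:
  rows:
    - [1,[0,0,-0.02],[0,0,0]]
    - [1,[0,0,-0.07],[0,0,0]]
    - [1,[0.02,-0.032,-0.12],[0,0,0]]
    - [1,[0.06,-0.1,-0.12],[0,0,0]]
    - [1,[0.11,-0.18,-0.12],[0,0,0]]

```text
time: 14.45
tcp_pos: [0.5457, 0.0912, 0.0775]
tool_rot: [0.723, 0.691, 0.001, 0.001]
ft_force: [-0.3, 1.3, -0.2]
gripper_width: 0.0856
grip_force: 0.0
```

Converted, -0.096 m / 0.5 = -0.192, -0.091 m / 0.5 = -0.182.

Request:
servo_tool:
  rows:
    - [1,[0.05,-0.082,0],[0,0,0]]
    - [1,[0.09,-0.148,0.01],[0,0,0]]
    - [1,[0.112,-0.182,0.02],[0,0,0]]
    - [1,[0.118,-0.192,0.03],[0,0,0]]
    - [1,[0.118,-0.192,0.04],[0,0,0]]

```text
time: 14.95
tcp_pos: [0.4518, 0.1552, 0.0562]
tool_rot: [0.722, 0.692, 0.0, 0.0]
ft_force: [0.2, 0.0, 0.5]
gripper_width: 0.0855
grip_force: 0.0
```

Run:
```python
from h import *
say(); move((.452,.1546,.009),1.527)
im,m=shot('wrist','w9')
print([ (round(u),round(v),plane(m,u,v,.024).round(4)) for u,v,A in mounts(im,'red')])
```

```text
t 14.95 tcp [0.4518 0.1552 0.0562] yaw 1.5293 w 0.0855 ft [0.2 0.  0.5]
 shift [-0.0006  0.0002  0.0472] turn [ 0.0008 -0.0002  0.0023]
[(254, 224, array([0.4525, 0.1546, 0.024 ]))]
```

Converted, 0.046 m / 0.5 = 0.092, 0.043 m / 0.5 = 0.086.

Request:
servo_tool:
  rows:
    - [1,[0,0,0.03],[0,0,0]]
    - [1,[0,0,0.066],[0,0,0]]
    - [1,[0,0,0.086],[0,0,0]]
    - [1,[0,0,0.092],[0,0,0]]
    - [0.5,[0,0,0.092],[0,0,0]]

```text
time: 15.5
tcp_pos: [0.4519, 0.1541, 0.0096]
tool_rot: [0.722, 0.691, -0.0, -0.0]
ft_force: [-0.4, 0.2, -0.2]
gripper_width: 0.0728
grip_force: 0.0
```

Request:
servo_tool:
  rows:
    - [0.3,[0,0,0],[0,0,0]]
    - [0.2,[0,0,0],[0,0,0]]
    - [0,[0,0,0],[0,0,0]]
    - [0,[0,0,0],[0,0,0]]
    - [0,[0,0,0],[0,0,0]]

```text
time: 16.0
tcp_pos: [0.4519, 0.1547, 0.0108]
tool_rot: [0.722, 0.692, 0.001, 0.0]
ft_force: [-0.3, -0.2, 7.5]
gripper_width: 0.0268
grip_force: 58.4
```

Request:
servo_tool:
  rows:
    - [0,[0,0,-0.012],[0,0,0]]
    - [0,[0,0,-0.04],[0,0,0]]
    - [0,[0,0,-0.09],[0,0,0]]
    - [0,[0,0,-0.14],[0,0,0]]
    - [0,[0,0,-0.17],[0,0,0]]

```text
time: 16.5
tcp_pos: [0.4519, 0.1546, 0.097]
tool_rot: [0.722, 0.692, 0.001, 0.0]
ft_force: [0.7, -0.5, 0.0]
gripper_width: 0.0267
grip_force: 59.1
```

Converted, 0.133 m / 0.5 = 0.266, -0.12 m / 0.5 = -0.24.

Request:
servo_tool:
  rows:
    - [0,[-0.032,0.036,0],[0,0,0]]
    - [0,[-0.08,0.088,0],[0,0,0]]
    - [0,[-0.134,0.148,0],[0,0,0]]
    - [0,[-0.188,0.208,0],[0,0,0]]
    - [0,[-0.24,0.266,0],[0,0,0]]

```text
time: 17.0
tcp_pos: [0.5803, 0.0275, 0.0956]
tool_rot: [0.722, 0.692, 0.0, 0.0]
ft_force: [0.0, 0.2, -1.2]
gripper_width: 0.0264
grip_force: 59.1
```

Converted, 0.062 m / 0.5 = 0.124, 0.058 m / 0.5 = 0.116.

Request:
servo_tool:
  rows:
    - [0,[-0.048,0.054,0],[0,0,0]]
    - [0,[-0.084,0.094,0.02],[0,0,0]]
    - [0,[-0.104,0.116,0.06],[0,0,0]]
    - [0,[-0.112,0.124,0.09],[0,0,0]]
    - [0,[-0.112,0.124,0.1],[0,0,0]]

```text
time: 17.5
tcp_pos: [0.6378, -0.0301, 0.0434]
tool_rot: [0.722, 0.691, -0.001, -0.001]
ft_force: [-0.6, 0.2, -0.7]
gripper_width: 0.0262
grip_force: 59.1
```

Converted, 0.027 m / 0.5 = 0.054, 0.025 m / 0.5 = 0.05.

Request:
servo_tool:
  rows:
    - [0,[0,0,0.016],[0,0,0]]
    - [0,[0,0,0.032],[0,0,0]]
    - [0,[0,0,0.042],[0,0,0]]
    - [0,[0,0,0.05],[0,0,0]]
    - [0,[0,0,0.054],[0,0,0]]

```text
time: 18.0
tcp_pos: [0.6388, -0.0292, 0.0178]
tool_rot: [0.722, 0.692, -0.0, -0.0]
ft_force: [0.1, -0.5, -1.0]
gripper_width: 0.0262
grip_force: 59.1
```

Run:
```python
from h import *
say(); move((.639,-.030,.0148),1.527)
```

```text
t 18.0 tcp [ 0.6388 -0.0292  0.0178] yaw 1.5283 w 0.0262 ft [ 0.1 -0.5 -1. ]
 shift [-0.0007  0.0003  0.003 ] turn [-0.0002  0.      0.0013]
```

Converted, 0.003 m / 0.5 = 0.006, 0.0022 m / 0.5 = 0.0044.

Request:
servo_tool:
  rows:
    - [0,[0,0,0.0024],[0,0,0]]
    - [0,[0,0,0.0044],[0,0,0]]
    - [0,[0,0,0.006],[0,0,0]]
    - [0,[0,0,0.006],[0,0,0]]
    - [0,[0,0,0.006],[0,0,0]]

```text
time: 18.5
tcp_pos: [0.6389, -0.0296, 0.0151]
tool_rot: [0.722, 0.692, 0.0, 0.0]
ft_force: [0.1, 0.8, -0.8]
gripper_width: 0.0266
grip_force: 59.1
```

Converted, 0.0012 m / 0.5 = 0.0024, 0.0008 m / 0.5 = 0.0016.

Request:
servo_tool:
  rows:
    - [0,[0,0,0.0016],[0,0,0]]
    - [0,[0,0,0.0024],[0,0,0]]
    - [0,[0,0,0.0024],[0,0,0]]
    - [0,[0,0,0.0024],[0,0,0]]

```text
time: 18.9
tcp_pos: [0.639, -0.0296, 0.0149]
tool_rot: [0.722, 0.692, 0.0, 0.0]
ft_force: [-2.9, 0.1, 10.4]
gripper_width: 0.026
grip_force: 60.1
```

Converted, -0.001 m / 0.5 = -0.002.

Request:
servo_tool:
  rows:
    - [0.35,[0,0,-0.002],[0,0,0]]
    - [0.45,[0,0,-0.002],[0,0,0]]
    - [0.6,[0,0,-0.002],[0,0,0]]
    - [0.8,[0,0,-0.002],[0,0,0]]
    - [1,[0,0,-0.002],[0,0,0]]

```text
time: 19.4
tcp_pos: [0.6388, -0.0296, 0.0146]
tool_rot: [0.722, 0.692, -0.0, -0.0]
ft_force: [-0.0, 0.8, 0.3]
gripper_width: 0.0781
grip_force: 0.0
```

Converted, -0.095 m / 0.5 = -0.19, -0.06 m / 0.5 = -0.12.

Request:
servo_tool:
  rows:
    - [1,[0,0,-0.02],[0,0,0]]
    - [1,[0,0,-0.07],[0,0,0]]
    - [1,[0.006,-0.036,-0.12],[0,0,0]]
    - [1,[0.016,-0.11,-0.12],[0,0,0]]
    - [1,[0.028,-0.19,-0.12],[0,0,0]]

```text
time: 19.9
tcp_pos: [0.5447, -0.0116, 0.0762]
tool_rot: [0.722, 0.691, 0.001, 0.001]
ft_force: [0.2, 0.7, -1.0]
gripper_width: 0.0857
grip_force: 0.0
```

Converted, -0.072 m / 0.5 = -0.144, -0.071 m / 0.5 = -0.142.

Request:
servo_tool:
  rows:
    - [1,[0.01,-0.07,0],[0,0,0]]
    - [1,[0.018,-0.12,0.01],[0,0,0]]
    - [1,[0.02,-0.142,0.02],[0,0,0]]
    - [1,[0.02,-0.144,0.03],[0,0,0]]
    - [1,[0.02,-0.144,0.04],[0,0,0]]

```text
time: 20.4
tcp_pos: [0.474, 0.0017, 0.055]
tool_rot: [0.722, 0.692, 0.001, 0.0]
ft_force: [-0.2, -1.0, 0.7]
gripper_width: 0.0851
grip_force: 0.0
```

Run:
```python
from h import *
say(); im,m=shot('wrist','w10')
print([ (round(u),round(v),plane(m,u,v,.024).round(4)) for u,v,A in mounts(im,'green')])
move((.473,.002,.009),1.527)
```

```text
t 20.4 tcp [0.474  0.0017 0.055 ] yaw 1.528 w 0.0851 ft [-0.2 -1.   0.7]
[(252, 223, array([0.4733, 0.0024, 0.024 ]))]
 shift [ 0.0003 -0.0012  0.0452] turn [ 0.0008 -0.0002  0.0008]
```

Converted, 0.045 m / 0.5 = 0.09, 0.042 m / 0.5 = 0.084.

Request:
servo_tool:
  rows:
    - [1,[0,-0.002,0.03],[0,0,0]]
    - [1,[0,-0.002,0.066],[0,0,0]]
    - [1,[0,-0.002,0.084],[0,0,0]]
    - [1,[0,-0.002,0.09],[0,0,0]]
    - [0.5,[0,-0.002,0.09],[0,0,0]]

```text
time: 20.95
tcp_pos: [0.4723, 0.0016, 0.0094]
tool_rot: [0.722, 0.692, -0.0, -0.0]
ft_force: [-0.2, -0.4, 0.2]
gripper_width: 0.073
grip_force: 0.0
```

Request:
servo_tool:
  rows:
    - [0.3,[0,0,0],[0,0,0]]
    - [0.2,[0,0,0],[0,0,0]]
    - [0,[0,0,0],[0,0,0]]
    - [0,[0,0,0],[0,0,0]]
    - [0,[0,0,0],[0,0,0]]

```text
time: 21.45
tcp_pos: [0.4724, 0.0016, 0.0106]
tool_rot: [0.722, 0.692, 0.0, 0.0]
ft_force: [-0.5, 0.1, 9.2]
gripper_width: 0.0263
grip_force: 58.4
```

Converted, -0.085 m / 0.5 = -0.17, -0.07 m / 0.5 = -0.14.

Request:
servo_tool:
  rows:
    - [0,[0,0,-0.012],[0,0,0]]
    - [0,[0,0,-0.04],[0,0,0]]
    - [0,[0,0,-0.09],[0,0,0]]
    - [0,[0,0,-0.14],[0,0,0]]
    - [0,[0,0,-0.17],[0,0,0]]

```text
time: 21.95
tcp_pos: [0.4722, 0.0015, 0.0968]
tool_rot: [0.722, 0.692, 0.0, 0.001]
ft_force: [-1.2, -0.1, -1.5]
gripper_width: 0.0262
grip_force: 59.1
```

Converted, -0.137 m / 0.5 = -0.274, 0.119 m / 0.5 = 0.238.

Request:
servo_tool:
  rows:
    - [0,[-0.04,0.034,0],[0,0,0]]
    - [0,[-0.094,0.082,0],[0,0,0]]
    - [0,[-0.154,0.134,0],[0,0,0]]
    - [0,[-0.214,0.186,0],[0,0,0]]
    - [0,[-0.274,0.238,0],[0,0,0]]

```text
time: 22.45
tcp_pos: [0.5856, -0.1419, 0.0954]
tool_rot: [0.722, 0.692, -0.0, 0.0]
ft_force: [0.2, 0.3, -0.7]
gripper_width: 0.0264
grip_force: 59.1
```

Converted, -0.07 m / 0.5 = -0.14, -0.064 m / 0.5 = -0.128.

Request:
servo_tool:
  rows:
    - [0,[-0.056,0.05,0],[0,0,0]]
    - [0,[-0.1,0.088,0.02],[0,0,0]]
    - [0,[-0.128,0.112,0.06],[0,0,0]]
    - [0,[-0.14,0.122,0.09],[0,0,0]]
    - [0,[-0.14,0.122,0.1],[0,0,0]]

```text
time: 22.95
tcp_pos: [0.6419, -0.2134, 0.043]
tool_rot: [0.723, 0.691, -0.001, -0.001]
ft_force: [-0.8, 0.7, -0.7]
gripper_width: 0.0263
grip_force: 59.1
```

Converted, 0.027 m / 0.5 = 0.054, 0.025 m / 0.5 = 0.05.

Request:
servo_tool:
  rows:
    - [0,[0,0,0.016],[0,0,0]]
    - [0,[0,0,0.032],[0,0,0]]
    - [0,[0,0,0.042],[0,0,0]]
    - [0,[0,0,0.05],[0,0,0]]
    - [0,[0,0,0.054],[0,0,0]]

```text
time: 23.45
tcp_pos: [0.643, -0.2126, 0.0176]
tool_rot: [0.722, 0.692, -0.0, -0.0]
ft_force: [0.6, -0.6, -1.0]
gripper_width: 0.0266
grip_force: 59.1
```

Run:
```python
from h import *
say(); move((.6435,-.2135,.0147),1.527)
```

```text
t 23.45 tcp [ 0.643  -0.2126  0.0176] yaw 1.5282 w 0.0266 ft [ 0.6 -0.6 -1. ]
 shift [-0.0009  0.0006  0.0029] turn [-0.0001  0.0001  0.0012]
```

Converted, 0.0038 m / 0.5 = 0.0076, 0.0028 m / 0.5 = 0.0056.

Request:
servo_tool:
  rows:
    - [0,[-0.002,0.002,0.003],[0,0,0]]
    - [0,[-0.002,0.002,0.0056],[0,0,0]]
    - [0,[-0.002,0.002,0.0076],[0,0,0]]
    - [0,[-0.002,0.002,0.0076],[0,0,0]]
    - [0,[-0.002,0.002,0.0076],[0,0,0]]

```text
time: 23.95
tcp_pos: [0.6442, -0.2142, 0.0147]
tool_rot: [0.722, 0.692, 0.0, 0.0]
ft_force: [-2.4, -0.7, 5.4]
gripper_width: 0.0268
grip_force: 59.9
```

Request:
servo_tool:
  rows:
    - [0.35,[0,0,-0.002],[0,0,0]]
    - [0.45,[0,0,-0.002],[0,0,0]]
    - [0.6,[0,0,-0.002],[0,0,0]]
    - [0.8,[0,0,-0.002],[0,0,0]]
    - [1,[0,0,-0.002],[0,0,0]]

```text
time: 24.45
tcp_pos: [0.6439, -0.214, 0.0149]
tool_rot: [0.722, 0.692, -0.0, -0.0]
ft_force: [0.6, 0.0, 0.2]
gripper_width: 0.0782
grip_force: 0.0
```

Converted, -0.105 m / 0.5 = -0.21, -0.06 m / 0.5 = -0.12.

Request:
servo_tool:
  rows:
    - [1,[0,0,-0.02],[0,0,0]]
    - [1,[0,0,-0.07],[0,0,0]]
    - [1,[0.008,-0.04,-0.12],[0,0,0]]
    - [1,[0.026,-0.12,-0.12],[0,0,0]]
    - [1,[0.046,-0.21,-0.12],[0,0,0]]

```text
time: 24.95
tcp_pos: [0.5403, -0.1865, 0.0764]
tool_rot: [0.722, 0.692, 0.001, 0.001]
ft_force: [-0.6, 0.1, -0.5]
gripper_width: 0.0854
grip_force: 0.0
```

Converted, -0.089 m / 0.5 = -0.178, -0.088 m / 0.5 = -0.176.

Request:
servo_tool:
  rows:
    - [1,[0.018,-0.084,0],[0,0,0]]
    - [1,[0.032,-0.148,0.01],[0,0,0]]
    - [1,[0.038,-0.176,0.02],[0,0,0]]
    - [1,[0.038,-0.178,0.03],[0,0,0]]
    - [1,[0.038,-0.178,0.04],[0,0,0]]

```text
time: 25.45
tcp_pos: [0.4533, -0.1639, 0.0552]
tool_rot: [0.722, 0.692, 0.0, 0.001]
ft_force: [0.9, 1.0, -0.9]
gripper_width: 0.0853
grip_force: 0.0
```

Run:
```python
from h import *
say(); im,m=shot('wrist','w11')
print([ (round(u),round(v),plane(m,u,v,.024).round(4)) for u,v,A in mounts(im,'green')])
move((.4525,-.164,.009),1.527)
```

```text
t 25.45 tcp [ 0.4533 -0.1639  0.0552] yaw 1.528 w 0.0853 ft [ 0.9  1.  -0.9]
[(252, 225, array([ 0.4526, -0.1647,  0.024 ])), (485, 268, array([ 0.6188, -0.2062,  0.024 ]))]
 shift [-0.0002 -0.0011  0.0454] turn [0.0014 0.     0.001 ]
```

Converted, 0.045 m / 0.5 = 0.09, -0.001 m / 0.5 = -0.002.

Request:
servo_tool:
  rows:
    - [1,[0,-0.002,0.03],[0,0,0]]
    - [1,[0,-0.002,0.066],[0,0,0]]
    - [1,[0,-0.002,0.084],[0,0,0]]
    - [1,[0,-0.002,0.09],[0,0,0]]
    - [0.5,[0,-0.002,0.09],[0,0,0]]

```text
time: 26.0
tcp_pos: [0.4513, -0.1635, 0.0096]
tool_rot: [0.722, 0.692, -0.0, -0.0]
ft_force: [0.2, 0.2, -0.3]
gripper_width: 0.0733
grip_force: 0.0
```

Request:
servo_tool:
  rows:
    - [0.3,[0,0,0],[0,0,0]]
    - [0.2,[0,0,0],[0,0,0]]
    - [0,[0,0,0],[0,0,0]]
    - [0,[0,0,0],[0,0,0]]
    - [0,[0,0,0],[0,0,0]]

```text
time: 26.5
tcp_pos: [0.4512, -0.1638, 0.0108]
tool_rot: [0.722, 0.692, 0.0, 0.001]
ft_force: [-1.3, 0.2, 9.6]
gripper_width: 0.0269
grip_force: 58.4
```

Converted, -0.085 m / 0.5 = -0.17, -0.07 m / 0.5 = -0.14.

Request:
servo_tool:
  rows:
    - [0,[0,0,-0.012],[0,0,0]]
    - [0,[0,0,-0.04],[0,0,0]]
    - [0,[0,0,-0.09],[0,0,0]]
    - [0,[0,0,-0.14],[0,0,0]]
    - [0,[0,0,-0.17],[0,0,0]]

```text
time: 27.0
tcp_pos: [0.4511, -0.1638, 0.097]
tool_rot: [0.722, 0.692, 0.0, 0.001]
ft_force: [0.6, -0.2, -0.5]
gripper_width: 0.0265
grip_force: 59.1
```

Converted, 0.136 m / 0.5 = 0.272, 0.108 m / 0.5 = 0.216.

Request:
servo_tool:
  rows:
    - [0,[-0.02,0.038,0],[0,0,0]]
    - [0,[-0.05,0.094,0],[0,0,0]]
    - [0,[-0.082,0.156,0],[0,0,0]]
    - [0,[-0.114,0.216,0],[0,0,0]]
    - [0,[-0.144,0.272,0],[0,0,0]]

```text
time: 27.5
tcp_pos: [0.5847, -0.2424, 0.0956]
tool_rot: [0.722, 0.692, 0.0, 0.0]
ft_force: [0.3, 0.9, 0.1]
gripper_width: 0.0263
grip_force: 59.1
```

Converted, 0.06 m / 0.5 = 0.12, 0.057 m / 0.5 = 0.114.

Request:
servo_tool:
  rows:
    - [0,[-0.028,0.054,0],[0,0,0]]
    - [0,[-0.048,0.092,0.02],[0,0,0]]
    - [0,[-0.06,0.114,0.06],[0,0,0]]
    - [0,[-0.062,0.12,0.09],[0,0,0]]
    - [0,[-0.062,0.12,0.1],[0,0,0]]

```text
time: 28.0
tcp_pos: [0.641, -0.2745, 0.0432]
tool_rot: [0.722, 0.692, -0.001, -0.001]
ft_force: [-0.4, 0.2, 0.3]
gripper_width: 0.0264
grip_force: 59.1
```

Converted, 0.027 m / 0.5 = 0.054, 0.025 m / 0.5 = 0.05.

Request:
servo_tool:
  rows:
    - [0,[0,0,0.016],[0,0,0]]
    - [0,[0,0,0.032],[0,0,0]]
    - [0,[0,0,0.042],[0,0,0]]
    - [0,[0,0,0.05],[0,0,0]]
    - [0,[0,0,0.054],[0,0,0]]

```text
time: 28.5
tcp_pos: [0.6423, -0.2749, 0.0178]
tool_rot: [0.722, 0.692, -0.0, -0.0]
ft_force: [0.0, -0.2, 0.1]
gripper_width: 0.0267
grip_force: 59.1
```

Run:
```python
from h import *
say(); move((.6435,-.2755,.0147),1.527)
```

```text
t 28.5 tcp [ 0.6423 -0.2749  0.0178] yaw 1.5279 w 0.0267 ft [ 0.  -0.2  0.1]
 shift [-0.0006  0.0013  0.0031] turn [-0.0001  0.      0.0009]
```

Converted, 0.0038 m / 0.5 = 0.0076, 0.0028 m / 0.5 = 0.0056.

Request:
servo_tool:
  rows:
    - [0,[-0.002,0.002,0.003],[0,0,0]]
    - [0,[-0.002,0.002,0.0056],[0,0,0]]
    - [0,[-0.002,0.002,0.0076],[0,0,0]]
    - [0,[-0.002,0.002,0.0076],[0,0,0]]
    - [0,[-0.002,0.002,0.0076],[0,0,0]]

```text
time: 29.0
tcp_pos: [0.6436, -0.2762, 0.0149]
tool_rot: [0.722, 0.692, 0.0, 0.0]
ft_force: [-0.9, 0.4, 5.2]
gripper_width: 0.0263
grip_force: 59.8
```

Converted, -0.001 m / 0.5 = -0.002.

Request:
servo_tool:
  rows:
    - [0.35,[0,0,-0.002],[0,0,0]]
    - [0.45,[0,0,-0.002],[0,0,0]]
    - [0.6,[0,0,-0.002],[0,0,0]]
    - [0.8,[0,0,-0.002],[0,0,0]]
    - [1,[0,0,-0.002],[0,0,0]]

```text
time: 29.5
tcp_pos: [0.6433, -0.2759, 0.015]
tool_rot: [0.722, 0.692, -0.0, -0.0]
ft_force: [0.6, -0.8, 0.4]
gripper_width: 0.0778
grip_force: 0.0
```

Converted, -0.18 m / 0.5 = -0.36, -0.13 m / 0.5 = -0.26.

Request:
servo_tool:
  rows:
    - [1,[0,0,-0.02],[0,0,0]]
    - [1,[0,0,-0.08],[0,0,0]]
    - [1,[0,0,-0.17],[0,0,0]]
    - [1,[0,0,-0.26],[0,0,0]]
    - [1,[0,0,-0.36],[0,0,0]]

```text
time: 30.0
tcp_pos: [0.6427, -0.2757, 0.197]
tool_rot: [0.722, 0.692, -0.0, -0.0]
ft_force: [0.5, -0.2, -0.6]
gripper_width: 0.0853
grip_force: 0.0
```

Converted, -0.13 m / 0.5 = -0.26, -0.11 m / 0.5 = -0.22.

Request:
servo_tool:
  rows:
    - [1,[0,-0.06,-0.04],[0,0,0]]
    - [1,[0,-0.14,-0.1],[0,0,0]]
    - [1,[0,-0.22,-0.16],[0,0,0]]
    - [1,[0,-0.26,-0.2],[0,0,0]]
    - [1,[0,-0.26,-0.2],[0,0,0]]

```text
time: 30.5
tcp_pos: [0.5118, -0.2711, 0.2991]
tool_rot: [0.723, 0.691, -0.0, 0.002]
ft_force: [1.0, -0.6, -0.4]
gripper_width: 0.085
grip_force: 0.0
```

Run:
```python
from h import *
say(); im,m=shot('wrist','w12');top,mt=shot('top','top2')
for c in('red','green'):
  for n,i,mm in(('w',im,m),('t',top,mt)):
    print(c,n,[(round(u),round(v),plane(mm,u,v,.028)[:2].round(3)) for u,v,A in mounts(i,c)] or [ (np.round(cen(q)),plane(mm,*cen(q),.01)[:2].round(3)) for q in blobs(i,c)])
cv2.imwrite('pics/fin.png',np.vstack([im,cv2.resize(top[130:250,80:430],(512,176),interpolation=cv2.INTER_CUBIC)]))
```

```text
t 30.5 tcp [ 0.5118 -0.2711  0.2991] yaw 1.526 w 0.085 ft [ 1.  -0.6 -0.4]
red w []
red t [(236, 168, array([0.632, 0.032])), (258, 166, array([ 0.639, -0.03 ]))]
green w [(340, 157, array([ 0.643, -0.277])), (343, 113, array([ 0.644, -0.213]))]
green t [(320, 165, array([ 0.644, -0.213])), (342, 165, array([ 0.644, -0.278]))]
```

View pics/fin.png

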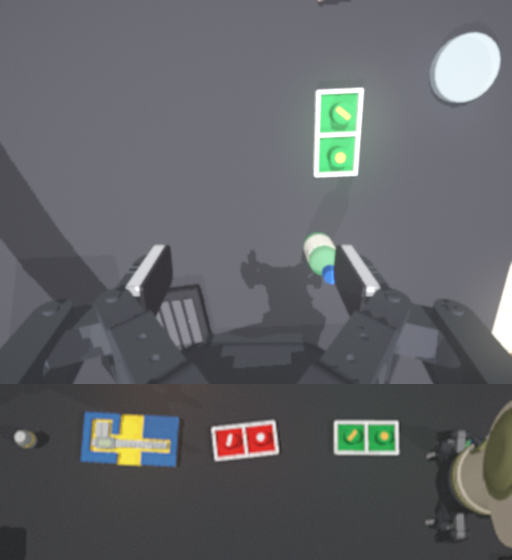

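The final picture shows every mount upright and centred in its own bay: red bar and round at (229,440) and (261,438), green bar and round at (352,436) and (384,436). The caliper lies in its pocket at (130,442), the bottle and objective still stand, and the gripper is clear of everything.

```bash
python3 -c "
from station import env
print(env.job_done())"
```

```text
the job is handed in; nothing more can be done
None
```

The job is handed in after about 30 s of the 125 s: the caliper is in its pocket and all four mounts stand face up in their bays within about 2 mm of centre, going by the last pictures (no verdict was returned), and the lens and bottle were left standing.

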